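# Gauge the gap of the flatbread press

## Task

Close the flatbread press by pushing its lever paddle all the way down to its stop, where it stays by itself, then take the taper gauge by its handle and slide its blade, flat on the bed plate and straight in at about the middle of the right-hand edge, between the two plates until it just drags snugly on both. Do not force it, leave the things standing around alone, and finish while still holding the gauge there with that light drag, so that I can read the gap.

Things in the scene. Friction and masses are not known exactly. Their poses are not given: they have to be found in the camera images.
- press: flatbread press, cream enamel base 158 x 160 mm with a column behind and a fork over the plates, fixed to the counter; origin on the counter under the centre of the plates; x points to its back (the column), -x to its front (the paddle), -y to its right-hand side (where the gauge goes in), z up
- bed: lower steel plate (bed) on an adjusting screw, fixed, 12 mm thick; its height is set differently each time (40 to 44 mm above the counter); origin on its upper face under the centre of the top plate; axes as the press; it reaches 58 mm to the back, 62 mm to the front, 62 mm to the left and 88 mm to the right, so that 33 mm of it stick out past the top plate on the right-hand side
- platen: top plate of the press, steel, 110 x 110 x 14 mm, level; it goes straight down 10 mm as the press is closed, and its underside then stands 50.5 mm above the counter, which leaves a gap of 6.5 to 10.5 mm over the bed; origin at the centre of its underside, axes as the press
- platen_edge (a point): middle of the lower right-hand edge of the top plate, 55 mm from the press's middle; moves with the plate, axes as the press
- lever (a joint): the lever of the press (rad): 0 = up (open), 1.1 = down at its stop (closed). A spring lifts it back until about 1.0; beyond that the eccentric has passed its dead centre and holds it down. It takes about 5 to 10 N at the paddle. Its hinge lies parallel to the press's y axis, 129 mm above the counter, straight above the press's origin
- lever_pad (a point): middle of the upper face of the rubber-topped paddle (38 x 52 mm) at the end of the lever, in front of the press, 118 mm from the hinge along the lever and 8 mm above the line through the hinge; about 200 mm above the counter when up and 77 mm when down; the paddle's face is tipped up by 33 degrees at the front when up, down by 30 degrees when down
- gauge: taper gauge, 160 mm long, about 130 g: dark wooden handle 70 x 18 x 26 mm high, and a steel wedge blade 90 mm long, 24 mm wide, from 2.5 mm thick at the tip to 12.5 mm at the handle, the upper face sloping evenly and the underside flat, smooth steel; origin on the underside at the middle of the handle; x points along the blade to the tip, z up
- gauge_tip (a point): middle of the tip end of the blade, on its underside, 125 mm from the gauge's origin along x
- garlic: bystander: garlic bulb, 60 mm, at the back of the counter; origin in the middle of its underside
- sardine_tin: bystander: flat tin 63 x 105 x 24 mm at the back of the counter; origin in the middle of its underside
- measuring_cup: bystander: steel measuring cup 75 x 135 x 40 mm with a flat handle, at the back of the counter; origin under its middle
- spice: bystander: spice jar, 44 mm wide, 96 mm high, at the right, in front of the post of the shelf unit that stands on the counter there (the shelves reach forward to x = 0.5 m from y = -0.26 m to the right, and the robot's gripper starts close to them); origin in the middle of its underside
- mug: bystander: white mug 82 x 114 x 91 mm, at the right; origin under its middle
- flour: bystander: square glass jar of flour with a dark lid, 160 x 160 x 239 mm, at the left of the press; origin in the middle of its underside
- bowl: bystander: brown bowl 155 mm wide, 86 mm high, on the left arm of the counter; origin in the middle of its underside

How it is judged:
By the outcome, as a careful person would: the job done as asked, in the order asked, and still so for the second after the job is handed in, while the arm keeps its last pose, push and grip.
It also fails if it takes over 64 s, if anything falls off the work surface, if the arm or the gripper's body presses on something with over 40 N, if the wrist force passes 120 N, or if a joint passes its speed limit or range.

## Robot

A 6-joint arm with a two-finger parallel gripper is mounted at the origin on a cart in front of the work surface, level with it; the furniture and walls round the work are solid. World frame = base frame: x ahead of the robot, y to its left, z up, the work surface at z = 0. Lengths are in m, angles in rad, forces in N, time in s.
With the tool pointing down it reaches from about 0.35 to 0.975 m from the base axis. Payload 4.9 kg.
Tool frame: the origin (TCP) lies between the finger pads; the fingertips stand 25 mm ahead of it and the grasp point (between the pads) lies 6 mm ahead of it; z points along the fingers, y is the line along which they close (so a half turn about z gives the same grasp; the last joint's range is limited). The gripper opens to 85 mm and grips with 20 to 120 N. Pads are 22 mm wide; open, the fingers measure 114 mm over their backs; the gripper's body (76 mm by 85 mm) begins 54 mm behind the grasp point. The pads swing forward as they close: fully open they stand 13 mm farther back than shut.
Start: joints at [-1.224, 0.053, 1.613, -0, 1.476, -0.119], TCP at [0.281, -0.558, 0.256] pointing down, gripper open.
Joint ranges: [-3.01, 3.01], [-1.01, 2.22], [0.06, 2.58], [-1.02, 4.17], [0.09, 2.62], [-3.14, 3.14]. Speed limits (rad/s): [2.57, 2.57, 3.14, 3.14, 3.14, 3.14].

## Interface

Orientations are given as a unit quaternion [x, y, z, w].
In Python, from station import robot, grab_frame, get_calibration, models gives the robot as it stands. The module is installed in compiled form; this text tells all that it offers.
- The arm moves only by the tool drive_tool, never from a script. Its argument "steps" is a list of rows, each a list of 3 entries, a list of its own where there are three numbers: the shift along the tool's x, y, z in cm, then the turn, a rotation vector about the tool's x, y, z in degrees, then the finger opening in cm, from 0 to 8.54. A call has 1 to 20 rows; each row is the pose to reach, as a shift and turn from the pose commanded when the call began, along the tool's axes at that moment; what a row does not reach only later rows make up. A row lasts 1/8 s, in which the tool goes at most 62.5 mm and 10.7 degrees, less where a joint would pass 70% of its speed; a pose out of reach is approached as far as the arm can. A call with a gripper value outside its range is refused whole. The fingers move at their own pace and stop on an object; "newtons" is the grip in N (left out, the last holds). Time passes only in rows, so rows that repeat a pose let the fingers close. It gives the time, the measured TCP pose, the force, the opening and the grip force at its end, in the units of the state.
- robot.sense(): the state, without advancing time (a new reading comes with each control period).
- grab_frame(name): name is "scene" or "top" or "wrist"; returns the picture (400x640x3 uint8, red, green, blue); there is no depth.
- get_calibration(name): a dict with "fx", "fy", "cx", "cy" (pixels), "T" (4x4, takes a point from camera to world coordinates). Camera axes: x right, y down, z forward; pixel columns grow to the right and rows downward; lengths in m; the calibration is good to about 2 mm. A picture is of the moment at which its call begins: read the wrist's pose just before it. get_calibration takes no time and is no camera call; for the wrist camera it gives the pose at the moment of the call.
- robot.job_done(): hands the job in; it is judged then, once.
Trained networks look in the newest picture that a camera, given by its name, has taken for a name from the list of things; names that differ only in an ending like _2 or _b are one class to them, and where a whole thing is asked for, a point or a joint stands for the part that bears it (a point fixed in the world has none). Each returns a list of dicts, best first, with "p" (0 to 1); they miss things now and then, are a little off and sometimes report something else, mostly with a low value. They report only what shows in the picture. A call takes as long as a camera call.
- models.boxes_of(camera, name): "box" ([left, top, right, bottom] in pixels, round what is visible of it).
The state is a dict: "time_s": time; "joint_positions": joint angles; "qd": joint speeds; "joint_torque": joint torques, N m; "position": TCP position; "tcp_rot": TCP orientation; "contact_force": force on the tool from outside, world axes, zero at the start; "ft_torque": the same for the moment, N m; "finger_gap": finger opening in m; "grip_force": force on a finger pad.
Only numpy, scipy, OpenCV 4.12 (cv2) and the standard library are available. Lean on these libraries where they do the work, as an engineer would, in place of code of your own. Each camera call takes 0.05 s, during which the arm holds its last target. There are 200 camera calls.

## Working session

There is one attempt and no reset: what is moved stays moved. The work goes in short steps, Python scripts to look and compute and a tool call to move; the robot and the scene stay as the last step left them, time stands still between calls to the robot, and variables do not carry over. Pictures are saved under pics/ and viewed, at most 10 in all, crops included, and the job is handed in when it is done.

Besides the shell and the picture viewer there is one more tool, called after "Call:" as name(argument=value, ...) on one line, values as JSON. drive_tool: Moves the arm, as the interface text tells. Its arguments: {"type":"object","properties":{"steps":{"type":"array"},"newtons":{"type":"number"}},"required":["steps"]}

```bash
mkdir -p pics
cat > h.py <<'E'
import numpy as np, cv2
from station import robot, grab_frame, get_calibration, models
from scipy.spatial.transform import Rotation as R
def shot(cam,name):
    im=grab_frame(cam); cv2.imwrite(f'pics/{name}.png',cv2.cvtColor(im,cv2.COLOR_RGB2BGR)); return im
def proj(c,P):
    T=np.linalg.inv(c['T']); p=T[:3,:3]@np.asarray(P,float)+T[:3,3]
    return np.array([c['fx']*p[0]/p[2]+c['cx'],c['fy']*p[1]/p[2]+c['cy']])
def ray(c,uv):
    T=np.array(c['T']); d=T[:3,:3]@np.array([(uv[0]-c['cx'])/c['fx'],(uv[1]-c['cy'])/c['fy'],1]); return T[:3,3],d/np.linalg.norm(d)
def onz(c,uv,z):
    o,d=ray(c,uv); return o+d*(z-o[2])/d[2]
def tri(obs):
    A=np.zeros((3,3));b=np.zeros(3)
    for c,uv in obs:
        o,d=ray(c,uv);M=np.eye(3)-np.outer(d,d);A+=M;b+=M@o
    return np.linalg.solve(A,b)
E
python3 - <<'E'
from h import *
np.set_printoptions(precision=4,suppress=True)
s=robot.sense();print(s['position'],s['tcp_rot'],s['finger_gap'],s['time_s'])
ims=[]
for cam in ['scene','top']:
    im=shot(cam,cam+'0');c=get_calibration(cam);print(cam,c['fx'],c['cx'],c['cy'],np.array(c['T']).tolist())
    for n in ['gauge','press','lever_pad','platen','bed','spice','mug','flour']:
        for b in models.boxes_of(cam,n)[:1]: print(n,b)
E
```

```text
[ 0.2805 -0.5579  0.2551] [ 0.973   0.2308 -0.0001 -0.001 ] 0.08543760027316623 0.0
scene 481.5853657048342 318.1723518829254 198.18313623744845 [[0.7355691298438396, -0.5337568383502047, 0.4171830446400833, -0.3189416146395015], [-0.6773102566305044, -0.5669367163468727, 0.46886413375406055, -0.7987713430792864], [-0.013743052204535144, -0.6274443379075301, -0.7785401282810567, 1.537999054014331], [0.0, 0.0, 0.0, 1.0]]
press {'box': [284.8, 149.7, 335.6, 186.8], 'p': 0.79}
lever_pad {'box': [285.4, 160.1, 310.0, 172.9], 'p': 0.64}
platen {'box': [292.7, 170.1, 330.2, 184.1], 'p': 0.56}
bed {'box': [319.2, 180.5, 330.6, 187.9], 'p': 0.62}
mug {'box': [397.6, 288.9, 415.7, 297.7], 'p': 0.58}
flour {'box': [267.0, 99.4, 297.1, 159.9], 'p': 0.94}
top 453.53016901179546 326.18903670321606 199.8416185490296 [[-0.0033225819619530387, -0.986794404880385, 0.16194370301395877, 0.19757740990617043], [-0.9997766152836257, 0.0066582889625023236, 0.0200595792605178, 0.021477089413635377], [-0.020872948548858142, -0.16184087766957705, -0.9865960928029351, 1.5451898368944628], [0.0, 0.0, 0.0, 1.0]]
press {'box': [268.8, 169.9, 286.2, 210.0], 'p': 0.67}
lever_pad {'box': [419.9, 187.7, 436.1, 206.7], 'p': 0.61}
platen {'box': [265.0, 159.8, 300.3, 194.8], 'p': 0.78}
bed {'box': [262.1, 165.4, 311.2, 201.8], 'p': 0.88}
spice {'box': [419.5, 189.8, 434.9, 205.1], 'p': 0.79}
mug {'box': [445.0, 182.8, 483.5, 209.3], 'p': 0.59}
flour {'box': [167.8, 137.3, 232.5, 193.7], 'p': 0.98}
```

Run:
```python
import cv2,numpy as np
t=cv2.imread('pics/top0.png')
s=cv2.imread('pics/scene0.png')
cv2.imwrite('pics/top_c.png',cv2.resize(t[100:340,190:510],None,fx=2.5,fy=2.5,interpolation=cv2.INTER_CUBIC))
cv2.imwrite('pics/scene_c.png',cv2.resize(s[90:330,200:520],None,fx=2.5,fy=2.5,interpolation=cv2.INTER_CUBIC))
```

```text
(no output)
```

View pics/top_c.png

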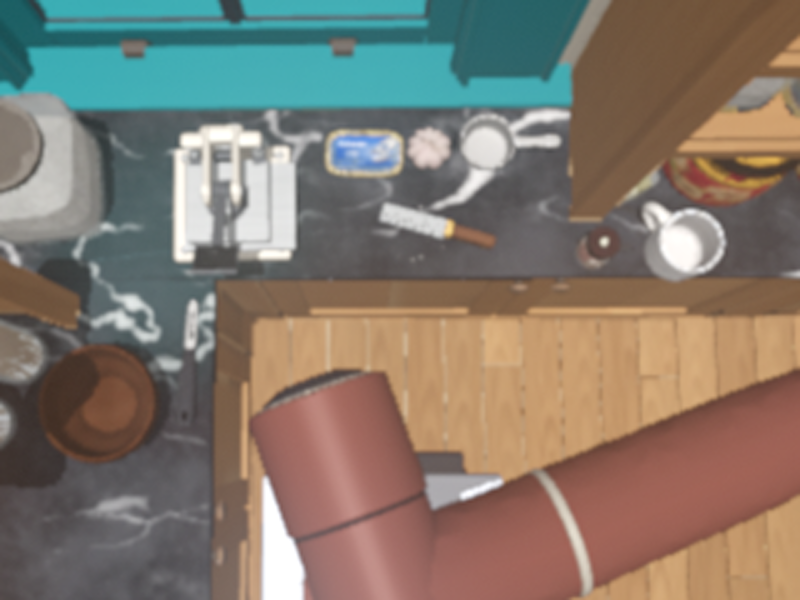

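View pics/scene_c.png

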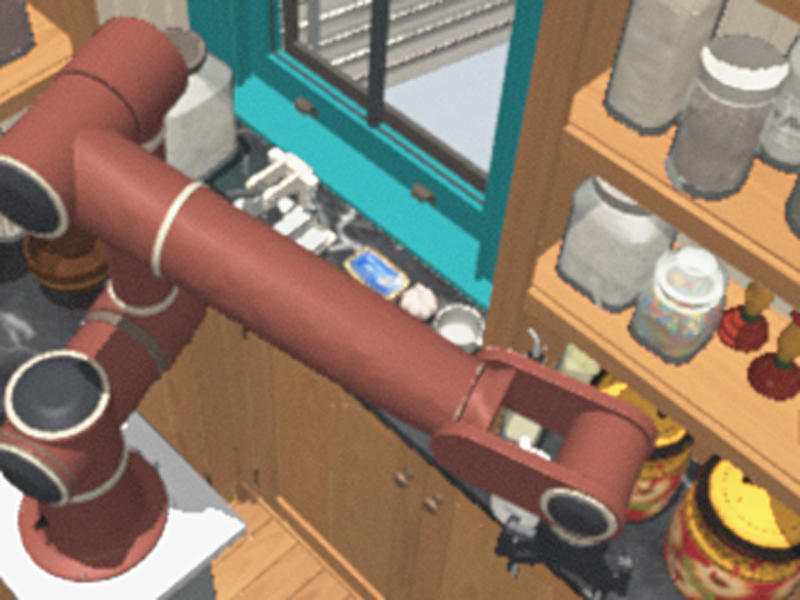

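Top crop: the press is at about (235,195), with its paddle in front at (215,258). An object with a steel blade and brown handle lies between about (380,212) and (495,242), which is probably the gauge. A knife-like thing lies at (190,360). In the scene view the arm hides much of the counter, so I'll go closer with the wrist camera.

```bash
cat >> h.py <<'E'
def rel(p,Rw,s=None):
    "shift (cm) and rotvec (deg) in tool axes from current measured pose to world pose"
    s=s or robot.sense();R0=R.from_quat(s['tcp_rot'])
    d=R0.inv().apply(np.array(p)-s['position'])*100
    return np.round(d,2),np.round(np.degrees((R0.inv()*Rw).as_rotvec()),2)
def down(yawdeg):
    "tool z down, tool y axis (closing line) at yaw (deg) in world"
    a=np.radians(yawdeg);y=np.array([np.cos(a),np.sin(a),0]);z=np.array([0,0,-1.]);return R.from_matrix(np.c_[np.cross(y,z),y,z])
E
python3 - <<'E'
from h import *
np.set_printoptions(precision=4,suppress=True)
c=get_calibration('top')
f=lambda u,v:(190+u/2.5,100+v/2.5)
for n,u,v,z in [('tip',382,212,.005),('handle end',494,242,.02),('knife tip',191,300,0.01),('knife end',186,420,.01),('press fr',297,262,.03),('press fl',174,262,.03),('press br',297,145,.03),('paddle',215,258,.2),('spice',600,245,.096),('cupfront',480,200,.0),('counteredge',400,275,0)]:
    print(n,onz(c,f(u,v),z))
s=robot.sense();R0=R.from_quat(s['tcp_rot']);print(R0.as_matrix())
w=get_calibration('wrist');T=np.array(w['T']);print(w['fx'],'cam in tool',R0.inv().apply(T[:3,3]-s['position']),(R0.inv()*R.from_matrix(T[:3,:3])).as_matrix())
for y in (0,-90,90): print(y,rel((.47,-.10,.42),down(y)))
E
```

```text
tip [ 0.5027 -0.0048  0.005 ]
handle end [ 0.457  -0.1565  0.02  ]
knife tip [0.3812 0.2572 0.01  ]
knife end [0.219 0.261 0.01 ]
press fr [0.4297 0.1112 0.03  ]
press fl [0.4308 0.2782 0.03  ]
press br [0.5926 0.1116 0.03  ]
paddle [0.4092 0.1999 0.2   ]
spice [ 0.4392 -0.284   0.096 ]
cupfront [ 0.5197 -0.141   0.    ]
counteredge [ 0.4153 -0.0288  0.    ]
[[ 0.8934  0.4492  0.    ]
 [ 0.4492 -0.8934  0.    ]
 [ 0.      0.     -1.    ]]
348.6858983998309 cam in tool [ 0.0729 -0.0003 -0.118 ] [[-0.0008 -0.9579 -0.2872]
 [ 1.     -0.0006 -0.0008]
 [ 0.0006 -0.2872  0.9579]]
0 (array([ 37.5 , -32.45, -16.37]), array([  0.  ,  -0.  , -63.31]))
-90 (array([ 37.5 , -32.45, -16.37]), array([-0.  , -0.  , 26.69]))
90 (array([ 37.5 , -32.45, -16.37]), array([   0.  ,   -0.  , -153.31]))
```

Run:
```python
from h import *
print(rel((.43,.03,.42),down(-90)))
```

```text
(array([ 39.76, -45.86, -16.37]), array([-0.  , -0.  , 26.69]))
```

Call:
drive_tool(steps=[[[4,-4.6,-5],[0,0,3],8.5],[[8,-9.2,-9],[0,0,6],8.5],[[12,-13.8,-13],[0,0,9],8.5],[[16,-18.4,-16.4],[0,0,12],8.5],[[20,-23,-16.4],[0,0,15],8.5],[[24,-27.6,-16.4],[0,0,18],8.5],[[28,-32.2,-16.4],[0,0,21],8.5],[[32,-36.8,-16.4],[0,0,24],8.5],[[36,-41.4,-16.4],[0,0,26.7],8.5],[[39.8,-45.9,-16.4],[0,0,26.7],8.5],[[39.8,-45.9,-16.4],[0,0,26.7],8.5],[[39.8,-45.9,-16.4],[0,0,26.7],8.5]])

```text
time_s: 2.4
position: [0.4301, 0.0321, 0.4203]
tcp_rot: [1.0, 0.002, -0.0, 0.0]
contact_force: [-0.5, -0.2, -0.1]
finger_gap: 0.0849
grip_force: 0.0
```

```bash
cat > look.py <<'E'
import sys,pickle
from h import *
np.set_printoptions(precision=4,suppress=True)
n=sys.argv[1]
s=robot.sense();c=get_calibration('wrist');im=shot('wrist',n);pickle.dump(c,open(n+'.pkl','wb'))
print(s['time_s'],s['position'],s['tcp_rot'],s['contact_force'])
for k in sys.argv[2:]:
    print(k,models.boxes_of('wrist',k)[:2])
cv2.imwrite(f'pics/{n}_v.png',cv2.cvtColor(cv2.resize(im,(800,500),interpolation=cv2.INTER_CUBIC),cv2.COLOR_RGB2BGR))
E
python3 look.py w1 gauge gauge_tip platen lever_pad bed press
```

```text
2.4 [0.4301 0.0321 0.4203] [ 1.      0.0019 -0.      0.    ] [-0.5363 -0.1667 -0.0939]
gauge [{'box': [343.6, 73.5, 451.2, 127.4], 'p': 0.55}]
gauge_tip [{'box': [341.1, 76.3, 453.8, 122.2], 'p': 0.63}, {'box': [123.4, 64.7, 190.5, 202.4], 'p': 0.33}]
platen [{'box': [127.8, 14.1, 231.6, 124.0], 'p': 0.87}]
lever_pad [{'box': [123.8, 67.8, 188.7, 201.3], 'p': 0.72}]
bed [{'box': [168.6, 32.7, 264.9, 126.0], 'p': 0.8}]
press [{'box': [129.1, 68.1, 184.1, 198.2], 'p': 0.56}]
```

View pics/w1_v.png

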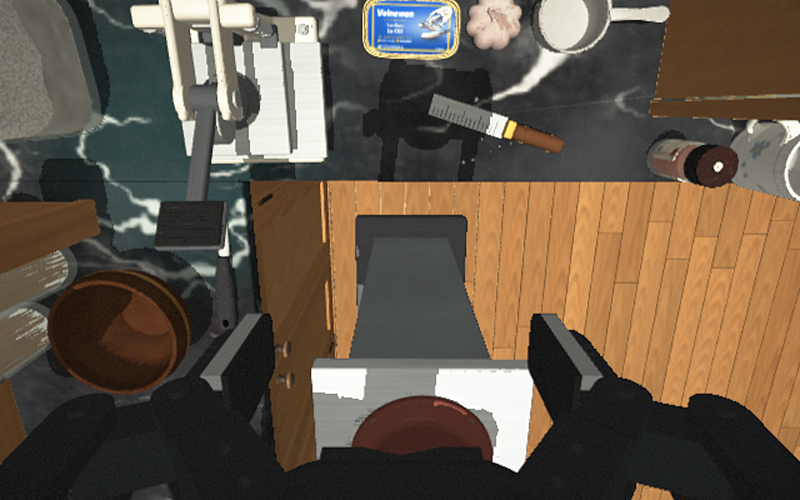

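The wrist view confirms the gauge: its blade carries an engraved scale, the tip is at (432,104) and the handle end at (564,146) in the enlarged picture. The paddle centre is at about (191,224), and the press is nearly square to the world axes. I'll take a second wrist view above the press and close the fingers on the way.

Call:
drive_tool(steps=[[[0,-5,2],[0,0,0],0],[[-0.5,-10,4],[0,0,0],0],[[-1,-13.8,6],[0,0,0],0],[[-1,-13.8,6],[0,0,0],0],[[-1,-13.8,6],[0,0,0],0]], newtons=40)

```text
time_s: 3.38
position: [0.4205, 0.1678, 0.3608]
tcp_rot: [1.0, -0.001, 0.0, 0.0]
contact_force: [0.2, 0.4, -0.3]
finger_gap: -0.0003
grip_force: 0.0
```

```bash
python3 look.py w2 lever_pad platen bed gauge
```

```text
3.375 [0.4205 0.1678 0.3608] [ 1.     -0.0005  0.0003  0.0002] [ 0.1597  0.3887 -0.3461]
lever_pad [{'box': [246.0, 55.7, 311.6, 210.6], 'p': 0.64}]
platen [{'box': [236.9, 0.0, 335.4, 123.6], 'p': 0.65}]
bed [{'box': [243.8, 16.5, 366.7, 124.6], 'p': 0.68}]
gauge [{'box': [234.3, 0.0, 333.4, 124.1], 'p': 0.69}]
```

View pics/w2_v.png

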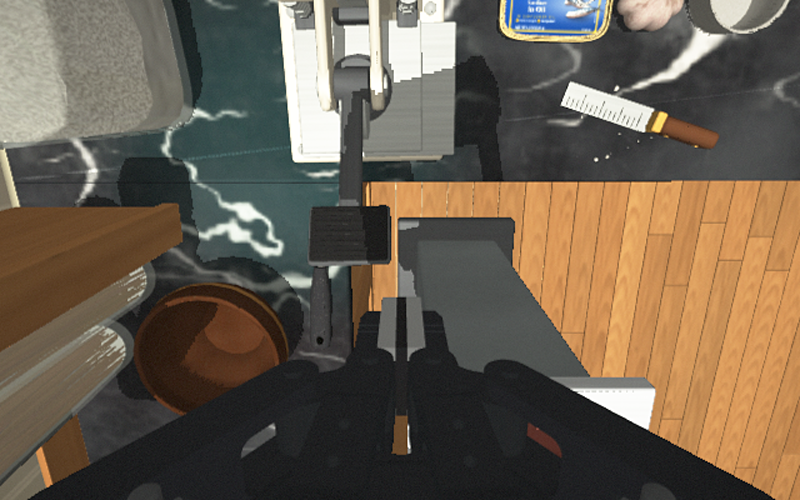

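Second wrist view: paddle corners at (313,206), (390,208), (388,264) and (309,262). The gauge tip is at (566,94) and its handle end at (715,141). The front right platen corner is at about (421,150).

Run:
```python
from h import *
import pickle
np.set_printoptions(precision=4,suppress=True)
c1,c2=[pickle.load(open(f'w{i}.pkl','rb')) for i in (1,2)]
k=1/1.25
def t(n,a,b): 
    a=np.array(a)*k;b=np.array(b)*k;P=tri([(c1,a),(c2,b)]);print(n,P,'res',proj(c1,P)-a,proj(c2,P)-b);return P
pad=t('pad',(191,224),(350,235))
tip=t('tip',(431.5,103.5),(566,94));he=t('handle',(563,146),(715,141))
t('fer',(511,129),(658,122))
P=(np.r_[onz(c2,np.array([566,94])*k,.0025)],onz(c2,np.array([715,141])*k,.02));print(P)
d=(P[0]-P[1])[:2];print('yaw',np.degrees(np.arctan2(d[1],d[0])),np.linalg.norm(d))
# press yaw: platen right edge, paddle edge
for a,b,z in [((421,60),(421,150),.0745),((455,25),(452,155),.03),((313,206),(390,208),.2),((309,262),(388,264),.2)]:
    p,q=onz(c2,np.array(a)*k,z),onz(c2,np.array(b)*k,z);print(p,q,np.degrees(np.arctan2(q[1]-p[1],q[0]-p[0])))
im=cv2.imread('pics/w2.png')[0:215,205:365];cv2.imwrite('pics/w2c.png',cv2.resize(im,None,fx=2.75,fy=2.75,interpolation=cv2.INTER_CUBIC))
```

```text
pad [0.4123 0.2022 0.1974] res [-0.0274  0.4232] [ 0.031  -0.5097]
tip [ 0.5078 -0.0031  0.0029] res [0.0147 0.3567] [ 0.0162 -0.4064]
handle [ 0.4606 -0.1578  0.0162] res [-0.0108  0.2191] [ 0.0278 -0.2487]
fer [ 0.4798 -0.0951  0.017 ] res [-0.0046  0.2401] [ 0.0247 -0.2734]
(array([ 0.5073, -0.0033,  0.0025]), array([ 0.4606, -0.1552,  0.02  ]))
yaw 72.90762146400702 0.15894911757293034
[0.5332 0.1506 0.0745] [0.4569 0.1497 0.0745] -179.34195230708937
[0.5681 0.1172 0.03  ] [0.4478 0.1162 0.03  ] -179.51210555980555
[0.4323 0.2254 0.2   ] [0.4309 0.1752 0.2   ] -91.6152056345457
[0.3935 0.2305 0.2   ] [0.392  0.1769 0.2   ] -91.62956341194919
```

View pics/w2c.png

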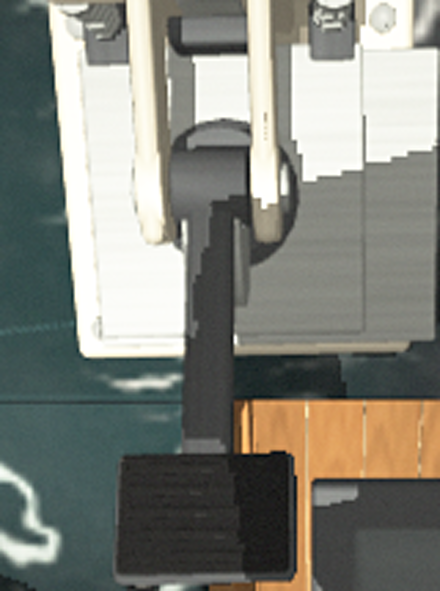

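Everything agrees: the press origin is at about (0.509, 0.203) with yaw near 0, and the pad at (0.412, 0.202, 0.197). Next I push the lever along its arc with closed fingertips.

Call:
drive_tool(steps=[[[-0.4,-1.7,5],[0,0,0],0],[[-0.8,-3.4,9.5],[0,0,0],0],[[-0.8,-3.4,11.5],[0,0,0],0],[[-0.8,-3.4,12.5],[0,0,0],0],[[-1.1,-3.4,13.5],[0,0,0],0],[[-1.5,-3.4,14.5],[0,0,0],0],[[-1.9,-3.4,15.5],[0,0,0],0],[[-2.3,-3.4,16.5],[0,0,0],0],[[-2.6,-3.4,17.7],[0,0,0],0],[[-2.8,-3.4,18.8],[0,0,0],0],[[-2.9,-3.4,19.9],[0,0,0],0],[[-2.9,-3.4,19.9],[0,0,0],0]])

```text
time_s: 5.12
position: [0.3925, 0.2027, 0.1638]
tcp_rot: [1.0, -0.0, 0.002, -0.001]
contact_force: [-1.1, 0.4, 2.9]
finger_gap: -0.0002
grip_force: 1.2
```

Call:
drive_tool(steps=[[[0,0,1],[0,0,0],0],[[0,0,2],[0,0,0],0],[[0.1,0,3],[0,0,0],0],[[0.3,0,3.8],[0,0,0],0],[[0.6,0,4.6],[0,0,0],0],[[0.8,0,5.2],[0,0,0],0],[[0.8,0,5.2],[0,0,0],0]])

```text
time_s: 6.0
position: [0.4007, 0.2026, 0.1108]
tcp_rot: [1.0, -0.0, 0.002, -0.0]
contact_force: [-0.8, -0.4, 0.2]
finger_gap: 0.0001
grip_force: 0.1
```

Call:
drive_tool(steps=[[[0,0,0.2],[0,0,0],0],[[0,0,0.4],[0,0,0],0],[[0,0,0.6],[0,0,0],0],[[0,0,0.6],[0,0,0],0]])

```text
time_s: 6.5
position: [0.4009, 0.2027, 0.1052]
tcp_rot: [1.0, -0.0, 0.002, -0.001]
contact_force: [0.7, -0.6, 4.8]
finger_gap: -0.0001
grip_force: 1.8
```

Call:
drive_tool(steps=[[[0,0,0.2],[0,0,0],0],[[0,0,0.3],[0,0,0],0],[[0,0,0.3],[0,0,0],0]])

```text
time_s: 6.88
position: [0.4014, 0.2029, 0.1044]
tcp_rot: [1.0, -0.0, 0.002, -0.0]
contact_force: [-5.8, -1.8, 19.1]
finger_gap: -0.0002
grip_force: 9.9
```

The stop is reached: 19 N came up within 1 mm. I'll back off and look at the press and gauge from between them.

Call:
drive_tool(steps=[[[0,0,-2],[0,0,0],0],[[0,0,-7],[0,0,0],0],[[1,3,-13],[0,0,0],3],[[2,8,-17],[0,0,0],5],[[3,13,-19],[0,0,0],5],[[3.9,14.3,-19.6],[0,0,0],5],[[3.9,14.3,-19.6],[0,0,0],5]])

```text
time_s: 7.75
position: [0.4383, 0.0591, 0.2958]
tcp_rot: [1.0, -0.001, -0.0, -0.0]
contact_force: [-0.0, 0.8, 0.2]
finger_gap: 0.0498
grip_force: 0.0
```

```bash
python3 look.py w3 gauge platen bed lever_pad; python3 -c "
from h import *
print(robot.sense()['joint_positions'])
im=cv2.imread('pics/w3.png')[0:230,60:380];cv2.imwrite('pics/w3c.png',cv2.resize(im,None,fx=2.5,fy=2.5,interpolation=cv2.INTER_CUBIC))"
```

```text
7.75 [0.4383 0.0591 0.2958] [ 1.     -0.0011 -0.0004 -0.0003] [-0.0375  0.847   0.2257]
gauge [{'box': [373.7, 79.2, 516.4, 142.3], 'p': 0.7}]
platen [{'box': [77.8, 0.0, 231.5, 145.5], 'p': 0.75}, {'box': [595.7, 124.2, 637.6, 169.8], 'p': 0.33}]
bed [{'box': [1.9, 259.5, 132.1, 379.8], 'p': 0.64}, {'box': [126.2, 24.1, 272.0, 150.8], 'p': 0.63}]
lever_pad [{'box': [111.4, 58.8, 211.1, 209.4], 'p': 0.69}, {'box': [39.4, 0.0, 263.5, 211.9], 'p': 0.68}]
[-3.12790458e-02 -4.27078483e-01  1.96674505e+00  2.51344854e-04
  1.60433558e+00  1.53765419e+00]
```

View pics/w3c.png

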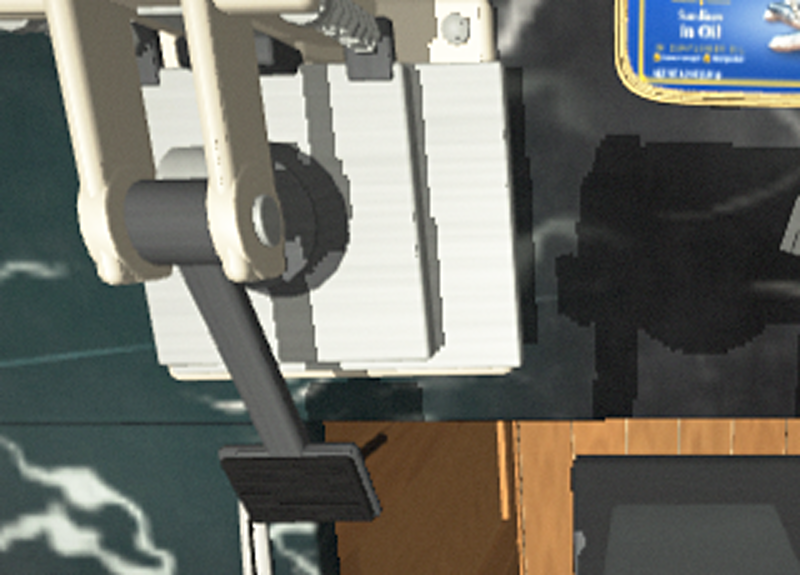

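The lever is down and the paddle tips forward. In the crop the platen's upper right edge runs from (403,65) to (432,358), and the bed's right edge from (503,62) to (521,367).

Run:
```python
from h import *
import pickle
np.set_printoptions(precision=4,suppress=True)
c1,c2,c=[pickle.load(open(f'w{i}.pkl','rb')) for i in (1,2,3)]
f=lambda u,v:np.array([60+u/2.5,v/2.5])
for n,u,v,z in [('plat fr',432,358,.0645),('plat br',403,65,.0645),('bed fr',521,367,.042),('bed br',503,62,.042),('bed fl',160,360,.042),('pad',300,484,.077)]: print(n,onz(c,f(u,v),z))
# bed corner triangulated with w2 (crop scale 2.75, offset 205)
g=lambda u,v:np.array([205+u/2.75,v/2.75])
print('bed fr tri',tri([(c,f(521,367)),(c2,g(436,340))]))
print('prong end tri',tri([(c,f(240,280)),(c2,g(263,240))]),'prong root',)
# gauge: w3 blade outline via bright/handle mask
im=cv2.imread('pics/w3.png')[60:160,360:530];cv2.imwrite('pics/g3.png',cv2.resize(im,None,fx=4,fy=4,interpolation=cv2.INTER_CUBIC))
```

```text
plat fr [0.4567 0.1479 0.0645]
plat br [0.5644 0.1504 0.0645]
bed fr [0.4492 0.1157 0.042 ]
bed br [0.5687 0.1172 0.042 ]
bed fl [0.4527 0.2702 0.042 ]
pad [0.4077 0.202  0.077 ]
bed fr tri [0.4496 0.1154 0.0442]
prong end tri [0.4927 0.1867 0.1381] prong root
```

View pics/g3.png

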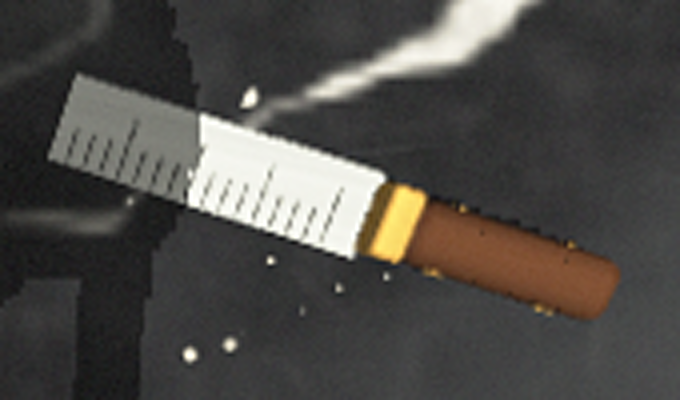

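The gauge crop shows tip corners at (78,73) and (48,158), the blade root at (385,178) to (356,258), and the handle end at about (620,262) to (596,320).

Run:
```python
from h import *
import pickle
np.set_printoptions(precision=4,suppress=True)
c=pickle.load(open('w3.pkl','rb'))
q=lambda u,v,z:onz(c,(360+u/4,60+v/4),z)
tip=(q(78,73,.0025)+q(48,158,.0025))/2; root=(q(385,178,.0125)+q(356,258,.0125))/2
print(tip,root,np.linalg.norm((q(78,73,.0025)-q(48,158,.0025))),np.linalg.norm((tip-root)[:2]))
he=q(608,292,.024);print('he',he)
for a,b in((tip,root),(tip,he)): d=(a-b)[:2];print(np.degrees(np.arctan2(d[1],d[0])),np.linalg.norm(d))
d=(tip-root)[:2];d/=np.linalg.norm(d);yaw=np.degrees(np.arctan2(d[1],d[0]))
G=tip[:2]-d*.137; C=tip[:2]-d*.125
print('handle centre',C,'grasp',G, 'yaw',yaw)
print('hover',rel((*G,.13),down(yaw-90)))
```

```text
[ 0.5081 -0.0028  0.0025] [ 0.4802 -0.089   0.0125] 0.024244341679133356 0.0906681002052493
he [ 0.4609 -0.1529  0.024 ]
72.09388504210963 0.0906681002052493
72.53820505122926 0.1573548833131101
handle centre [ 0.4697 -0.1217] grasp [ 0.466  -0.1331] yaw 72.09388504210963
hover (array([ 2.86, 19.39, 16.48]), array([ -0.1 ,   0.11, -71.99]))
```

Call:
drive_tool(steps=[[[0.4,3,2],[0,0,-10],5],[[0.8,6,4],[0,0,-20],5],[[1.2,9,6],[0,0,-30],5],[[1.6,12,8],[0,0,-40],5],[[2,15,10],[0,0,-50],5],[[2.4,18,12],[0,0,-60],5],[[2.9,19.3,14],[0,0,-70],5],[[2.9,19.3,16.3],[0,0,-72.4],5],[[2.9,19.3,16.3],[0,0,-72.4],5],[[2.9,19.3,16.3],[0,0,-72.4],5]])

```text
time_s: 9.25
position: [0.4675, -0.133, 0.1338]
tcp_rot: [0.807, 0.591, 0.0, 0.0]
contact_force: [1.3, 0.1, 0.3]
finger_gap: 0.0501
grip_force: 0.0
```

```bash
python3 look.py w4
python3 - <<'E'
from h import *
d=np.array([np.cos(np.radians(72.5)),np.sin(np.radians(72.5))]);tip=np.array([.5081,-.0028])
print(robot.sense()['joint_positions'])
print(rel((*(tip-.137*d),.030),down(-17.5)))
im=cv2.imread('pics/w4.png')[100:400,120:520];cv2.imwrite('pics/w4c.png',cv2.resize(im,None,fx=2,fy=2))
E
```

```text
9.25 [ 0.4675 -0.133   0.1338] [0.8068 0.5908 0.0001 0.0002] [1.3044 0.1438 0.3214]
[-4.30628458e-01 -1.78028681e-01  2.04369293e+00  6.25143541e-05
  1.27431831e+00 -1.23818278e-01]
(array([-0.05, -0.09, 10.43]), array([ 0.09,  0.01, -0.08]))
```

View pics/w4c.png

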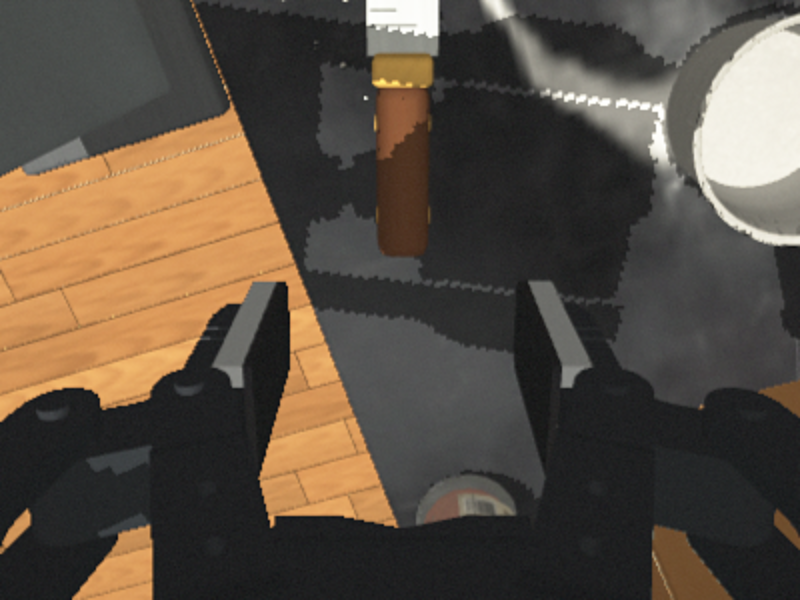

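The gauge sits centred between the fingers and aligned. I'll descend and grip.

Call:
drive_tool(steps=[[[0,-0.1,3],[0,0,0],5],[[0,-0.1,6],[0,0,0],5],[[0,-0.1,8.5],[0,0,0],5],[[0,-0.1,10],[0,0,0],5],[[0,-0.1,10.4],[0,0,0],5],[[0,-0.1,10.4],[0,0,0],5],[[0,-0.1,10.4],[0,0,0],1],[[0,-0.1,10.4],[0,0,0],1],[[0,-0.1,10.4],[0,0,0],1],[[0,-0.1,10.4],[0,0,0],1],[[0,-0.1,10.4],[0,0,0],1],[[0,-0.1,10.4],[0,0,0],1]], newtons=50)

```text
time_s: 10.8
position: [0.4671, -0.1337, 0.0304]
tcp_rot: [0.807, 0.591, 0.0, 0.001]
contact_force: [-0.5, -0.1, 5.8]
finger_gap: 0.0169
grip_force: 50.1
```

Run:
```python
from h import *
print(rel((.511,-.012,.12),down(0)))
```

```text
(array([12.92,  0.52, -8.96]), array([  0.11,   0.03, -17.61]))
```

Call:
drive_tool(steps=[[[0,0,-2.5],[0,0,0],1],[[0,0,-5.5],[0,0,0],1],[[1,0,-9],[0,0,0],1],[[4,0.2,-9],[0,0,-5],1],[[7,0.3,-9],[0,0,-10],1],[[10,0.4,-9],[0,0,-15],1],[[12,0.5,-9],[0,0,-17.6],1],[[12.9,0.5,-9],[0,0,-17.6],1],[[12.9,0.5,-9],[0,0,-17.6],1],[[12.9,0.5,-9],[0,0,-17.6],1]])

```text
time_s: 12.05
position: [0.5096, -0.0123, 0.119]
tcp_rot: [0.707, 0.707, -0.0, -0.0]
contact_force: [0.1, -0.2, -1.4]
finger_gap: 0.0169
grip_force: 49.3
```

```bash
python3 look.py w5 gauge
python3 - <<'E'
from h import *
im=cv2.imread('pics/w5.png')[0:300,120:520];cv2.imwrite('pics/w5c.png',cv2.resize(im,None,fx=2,fy=2))
c=get_calibration('wrist');print(proj(c,(.511,.125,.12-.030)))
E
```

```text
12.05 [ 0.5096 -0.0123  0.119 ] [ 0.7075  0.7067 -0.0003 -0.0001] [ 0.0986 -0.1613 -1.3996]
gauge [{'box': [287.9, 0.0, 356.1, 325.6], 'p': 0.75}]
[ 324.74674476 -103.37614522]
```

View pics/w5c.png

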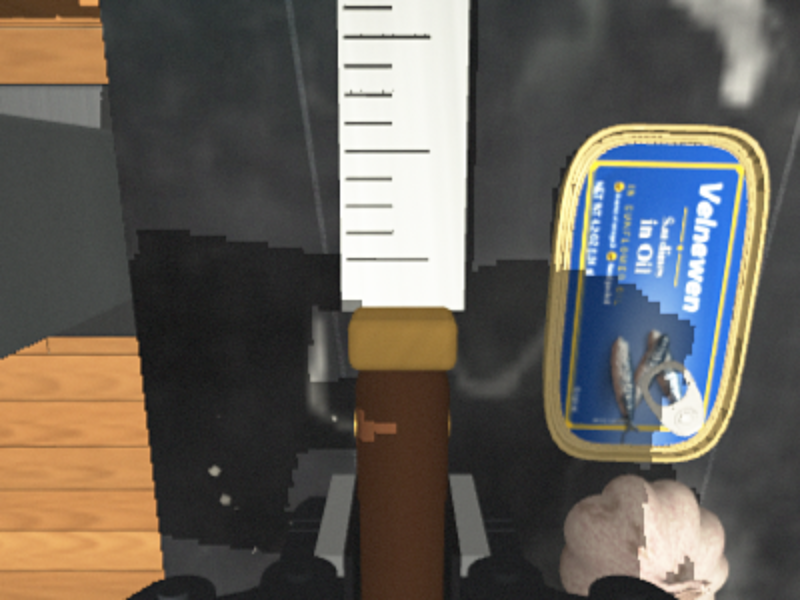

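The blade is straight in the gripper: its centre line runs down column 403 of the crop. I'll check the clearance to the garlic and the blade root position before lowering.

Run:
```python
from h import *
import pickle
np.set_printoptions(precision=4,suppress=True)
c=get_calibration('top');w=pickle.load(open('w5.pkl','rb'))
print('garlic',onz(c,(362,158.8),.03),'left/right',onz(c,(190+408/2.5,159),.03),'front',onz(c,(362,100+167/2.5),.02))
print('root',onz(w,(120+402.5/2,154),.119-.0304+.0125), 'blade up', onz(w,(120+405/2,5),.119-.0304+.0085))
print(rel((.511,-.010,.078),down(0)))
```

```text
garlic [ 0.5882 -0.0711  0.03  ] left/right [ 0.5877 -0.0409  0.03  ] front [ 0.5624 -0.0713  0.02  ]
root [0.5094 0.0356 0.1011] blade up [0.51   0.0893 0.0971]
(array([0.24, 0.13, 4.12]), array([-0.01,  0.01, -0.08]))
```

Call:
drive_tool(steps=[[[0.1,0.1,1.5],[0,0,0],1],[[0.2,0.1,3],[0,0,0],1],[[0.2,0.1,4],[0,0,0],1],[[0.2,0.1,4.1],[0,0,0],1],[[0.2,0.1,4.1],[0,0,0],1]])

```text
time_s: 12.78
position: [0.5111, -0.0098, 0.0783]
tcp_rot: [0.707, 0.707, 0.0, -0.0]
contact_force: [0.0, -0.2, -1.0]
finger_gap: 0.0171
grip_force: 49.3
```

```bash
python3 -c "
from h import *
s=robot.sense();print(s['position'],s['contact_force'],s['ft_torque'])"
```

```text
[ 0.51108212 -0.00982774  0.07829377] [ 0.00328138 -0.20308161 -1.04405027] [-0.04571657 -0.01529232  0.10077382]
```

Call:
drive_tool(steps=[[[0,0,0.1],[0,0,0],1],[[0,0,0.2],[0,0,0],1],[[0,0,0.3],[0,0,0],1],[[0,0,0.35],[0,0,0],1],[[0,0,0.35],[0,0,0],1],[[0,0,0.35],[0,0,0],1]])

```text
time_s: 13.52
position: [0.511, -0.0098, 0.0748]
tcp_rot: [0.707, 0.707, 0.0, 0.0]
contact_force: [1.0, 0.2, -1.0]
finger_gap: 0.0171
grip_force: 49.3
```

```bash
python3 -c "
from h import *
s=robot.sense();print(s['position'],s['contact_force'],s['ft_torque'])"
```

```text
[ 0.51097731 -0.00982159  0.07483892] [ 1.01815253  0.17792387 -1.04381444] [-0.04673529  0.03758251  0.00991941]
```

Nothing yet, so I continue in fine steps.

Call:
drive_tool(steps=[[[0,0,0.05],[0,0,0],1],[[0,0,0.1],[0,0,0],1],[[0,0,0.1],[0,0,0],1],[[0,0,0.1],[0,0,0],1]])

```text
time_s: 14.02
position: [0.511, -0.0098, 0.0738]
tcp_rot: [0.707, 0.707, 0.0, 0.0]
contact_force: [0.5, 0.1, -2.0]
finger_gap: 0.017
grip_force: 49.3
```

```bash
python3 -c "
from h import *
s=robot.sense();print(s['position'],s['contact_force'],s['ft_torque'])"
```

```text
[ 0.51098039 -0.00980314  0.07381757] [ 0.5408609   0.10203732 -1.96610336] [-0.03082552 -0.02833963  0.0252647 ]
```

Call:
drive_tool(steps=[[[0,0,0.05],[0,0,0],1],[[0,0,0.1],[0,0,0],1],[[0,0,0.1],[0,0,0],1],[[0,0,0.1],[0,0,0],1]])

```text
time_s: 14.52
position: [0.5111, -0.0098, 0.073]
tcp_rot: [0.707, 0.707, 0.0, 0.0]
contact_force: [-0.4, 0.6, 0.2]
finger_gap: 0.0168
grip_force: 49.4
```

```bash
python3 -c "
from h import *
s=robot.sense();print(s['position'],s['contact_force'],s['ft_torque'])"
```

```text
[ 0.5110812  -0.00980804  0.0729773 ] [-0.42051588  0.55608223  0.15973401] [ 0.1154438  -0.02222178  0.0550955 ]
```

The tip touches the bed at a TCP height of 73.0 mm, so the bed is about 42.6 mm high and the gap about 7.9 mm. I expect about 48 mm of insertion. Sliding in.

Call:
drive_tool(steps=[[[0.5,0,0],[0,0,0],1],[[1,0,0],[0,0,0],1],[[1.5,0,0],[0,0,0],1],[[2,0,0],[0,0,0],1],[[2.5,0,0],[0,0,0],1],[[3,0,0],[0,0,0],1],[[3.5,0,0],[0,0,0],1],[[3.5,0,0],[0,0,0],1],[[3.5,0,0],[0,0,0],1]])

```text
time_s: 15.65
position: [0.511, 0.0254, 0.0729]
tcp_rot: [0.707, 0.707, 0.0, -0.0]
contact_force: [0.1, 0.4, 1.2]
finger_gap: 0.0169
grip_force: 49.6
```

```bash
cat > f.py <<'E'
from h import *
np.set_printoptions(precision=3,suppress=True)
s=robot.sense();print(s['time_s'],s['position'],s['contact_force'],s['ft_torque'],np.degrees((down(0).inv()*R.from_quat(s['tcp_rot'])).as_rotvec()))
E
python3 f.py
```

```text
15.65 [0.511 0.025 0.073] [0.132 0.424 1.239] [ 0.341  0.015 -0.077] [-0.005  0.024  0.012]
```

Call:
drive_tool(steps=[[[0,0,0.03],[0,0,0],1],[[0,0,0.05],[0,0,0],1],[[0,0,0.05],[0,0,0],1],[[0,0,0.05],[0,0,0],1]])

```text
time_s: 16.15
position: [0.5111, 0.0252, 0.0725]
tcp_rot: [0.707, 0.707, 0.0, 0.0]
contact_force: [-0.6, 0.4, 2.4]
finger_gap: 0.017
grip_force: 49.9
```

```bash
python3 f.py
```

```text
16.15 [0.511 0.025 0.072] [-0.568  0.38   2.403] [0.634 0.106 0.038] [-0.012  0.01   0.016]
```

Call:
drive_tool(steps=[[[0,0,0.03],[0,0,0],1],[[0,0,0.05],[0,0,0],1],[[0,0,0.05],[0,0,0],1],[[0,0,0.05],[0,0,0],1]])

```text
time_s: 16.65
position: [0.5112, 0.0251, 0.0719]
tcp_rot: [0.707, 0.707, 0.0, 0.0]
contact_force: [-0.9, 0.2, 3.7]
finger_gap: 0.0169
grip_force: 50.0
```

```bash
python3 f.py
```

```text
16.65 [0.511 0.025 0.072] [-0.86   0.204  3.699] [0.426 0.012 0.005] [-0.03  -0.011  0.016]
```

Call:
drive_tool(steps=[[[0,0,-0.03],[0,0,0],1],[[0,0,-0.03],[0,0,0],1],[[0,0,-0.03],[0,0,0],1]])

```text
time_s: 17.02
position: [0.5111, 0.0251, 0.0721]
tcp_rot: [0.707, 0.707, 0.0, 0.0]
contact_force: [0.4, 0.4, 2.9]
finger_gap: 0.0172
grip_force: 49.9
```

```bash
python3 f.py
python3 - <<'E'
from h import *
import time
s=grab_frame('wrist'); cv2.imwrite('pics/w6.png',s[:,:,::-1]); 
a=robot.sense();print(a['contact_force'],a['ft_torque'])
grab_frame('scene');a=robot.sense();print(a['contact_force'],a['ft_torque'])
E
```

```text
17.025 [0.511 0.025 0.072] [0.448 0.403 2.935] [ 0.305 -0.179 -0.135] [-0.018 -0.01   0.018]
[ 1.33655797 -0.71233393  2.74815028] [ 0.37029058 -0.12265449 -0.02157074]
[ 1.39054994 -0.20854492  1.93415287] [ 0.32507669 -0.11403681 -0.07248467]
```

The gauge now lies flat on the bed with a few newtons of downforce. Next I advance further.

Call:
drive_tool(steps=[[[0.4,0,0],[0,0,0],1],[[0.8,0,0],[0,0,0],1],[[1.2,0,0],[0,0,0],1],[[1.6,0,0],[0,0,0],1],[[2,0,0],[0,0,0],1],[[2.3,0,0],[0,0,0],1],[[2.5,0,0],[0,0,0],1],[[2.5,0,0],[0,0,0],1],[[2.5,0,0],[0,0,0],1]])

```text
time_s: 18.25
position: [0.5112, 0.0505, 0.0724]
tcp_rot: [0.707, 0.707, 0.0, 0.0]
contact_force: [-0.7, -1.2, 4.6]
finger_gap: 0.0168
grip_force: 50.2
```

```bash
python3 f.py
```

```text
18.25 [0.511 0.051 0.072] [-0.722 -1.151  4.615] [0.283 0.02  0.021] [-0.031  0.028  0.013]
```

Call:
drive_tool(steps=[[[0,0,-0.02],[0,0,0],1],[[0,0,-0.03],[0,0,0],1],[[0,0,-0.03],[0,0,0],1],[[0,0,-0.03],[0,0,0],1]])

```text
time_s: 18.75
position: [0.511, 0.0504, 0.0724]
tcp_rot: [0.707, 0.707, 0.0, -0.0]
contact_force: [1.1, 1.5, 3.7]
finger_gap: 0.0171
grip_force: 50.1
```

```bash
python3 f.py;python3 - <<'E'
from h import *
for i in range(3):
    grab_frame('scene');a=robot.sense();print(a['position'],a['contact_force'],a['ft_torque'])
E
```

```text
18.75 [0.511 0.05  0.072] [1.063 1.458 3.697] [ 0.54  -0.121 -0.076] [-0.006  0.027  0.018]
[0.51098752 0.0503916  0.07240262] [1.04217366 0.68544508 4.86469401] [ 0.53455444 -0.14906547 -0.06760611]
[0.51095974 0.0503466  0.07238575] [0.07495899 0.93635981 3.54709891] [ 0.58000094 -0.13445466 -0.07351229]
[0.51094779 0.05032101 0.07242286] [1.23328848 0.89757912 4.6736303 ] [ 0.58738344 -0.17154418 -0.05100661]
```

Call:
drive_tool(steps=[[[0.1,0,-0.03],[0,0,0],1],[[0.2,0,-0.03],[0,0,0],1],[[0.3,0,-0.03],[0,0,0],1],[[0.4,0,-0.03],[0,0,0],1],[[0.5,0,-0.03],[0,0,0],1],[[0.5,0,-0.03],[0,0,0],1]])

```text
time_s: 19.65
position: [0.5109, 0.0553, 0.0726]
tcp_rot: [0.707, 0.707, -0.0, -0.0]
contact_force: [0.5, -1.0, 3.0]
finger_gap: 0.0167
grip_force: 50.1
```

```bash
python3 f.py
```

```text
19.65 [0.511 0.055 0.073] [ 0.542 -1.     2.976] [0.073 0.017 0.022] [0.011 0.008 0.003]
```

Call:
drive_tool(steps=[[[0.1,0,0],[0,0,0],1],[[0.2,0,0],[0,0,0],1],[[0.3,0,0],[0,0,0],1],[[0.3,0,0],[0,0,0],1]])

```text
time_s: 20.15
position: [0.511, 0.058, 0.0728]
tcp_rot: [0.707, 0.707, -0.0, 0.0]
contact_force: [1.0, -3.1, 3.8]
finger_gap: 0.017
grip_force: 50.1
```

```bash
python3 f.py
```

```text
20.15 [0.511 0.058 0.073] [ 1.03  -3.09   3.763] [-0.315  0.003  0.046] [-0.004 -0.029  0.001]
```

Drag has begun at about 46 mm, but the torque suggests the nose is slightly up. I'll back off 3 mm, level it, and re-approach.

Call:
drive_tool(steps=[[[-0.15,0,0],[0,0,0],1],[[-0.3,0,0],[0,0,0],1],[[-0.3,0,-0.03],[0,-0.2,0],1],[[-0.3,0,-0.05],[0,-0.4,0],1],[[-0.3,0,-0.05],[0,-0.4,0],1],[[-0.3,0,-0.05],[0,-0.4,0],1]])

```text
time_s: 20.9
position: [0.5108, 0.0552, 0.0731]
tcp_rot: [0.707, 0.707, -0.003, 0.002]
contact_force: [-0.7, 0.5, 2.3]
finger_gap: 0.0171
grip_force: 49.9
```

```bash
cat > g.py <<'E'
from h import *
np.set_printoptions(precision=4,suppress=True)
F=[];
for i in range(4):
    s=robot.sense();F.append(np.r_[s['contact_force'],s['ft_torque'][0]]);grab_frame('wrist')
F=np.mean(F,0);df=F[2]+1.2;dt=F[3]+.046+.027*F[1]*-1*-1
y=s['position'][1]
print(s['time_s'],s['position'],'F',F,'arm',dt/df,'edge/plat/tip arms',.116-y,.149-y,.137,'d',y+.137-.149)
E
python3 g.py
```

```text
21.05 [0.5108 0.0552 0.0731] F [-0.9547  1.1841  2.2236  0.3992] arm 0.13937754152769755 edge/plat/tip arms 0.06081119562362932 0.0938111956236293 0.137 d 0.04318880437637071
```

Call:
drive_tool(steps=[[[0,0,0.02],[0,0.1,0],1],[[0.1,0,0.02],[0,0.1,0],1],[[0.2,0,0.02],[0,0.1,0],1],[[0.3,0,0.02],[0,0.1,0],1],[[0.3,0,0.02],[0,0.1,0],1]])

```text
time_s: 21.72
position: [0.5111, 0.0582, 0.0731]
tcp_rot: [0.707, 0.707, -0.002, 0.002]
contact_force: [0.3, -1.0, 2.0]
finger_gap: 0.0168
grip_force: 49.9
```

```bash
sed -i 's/+.027\*F\[1\]\*-1\*-1/-.027*F[1]/' g.py; python3 g.py
```

```text
21.875 [0.5111 0.0582 0.0731] F [ 0.4182 -1.3164  2.7117 -0.0185] arm 0.0161100012191911 edge/plat/tip arms 0.057831137200875765 0.09083113720087575 0.137 d 0.04616886279912427
```

Call:
drive_tool(steps=[[[0.05,0,0],[0,0,0],1],[[0.1,0,0],[0,0,0],1],[[0.1,0,0],[0,0,0],1]])

```text
time_s: 22.3
position: [0.5111, 0.059, 0.0731]
tcp_rot: [0.707, 0.707, -0.002, 0.002]
contact_force: [-0.5, -2.3, 4.4]
finger_gap: 0.0166
grip_force: 50.0
```

```bash
python3 g.py
```

```text
22.45 [0.511  0.0591 0.0731] F [-0.3091 -2.2907  3.5376 -0.2505] arm -0.030103412574930127 edge/plat/tip arms 0.056938815207334 0.08993881520733399 0.137 d 0.04706118479266602
```

Call:
drive_tool(steps=[[[0.05,0,0],[0,0,0],1],[[0.1,0,0],[0,0,0],1],[[0.1,0,0],[0,0,0],1]])

```text
time_s: 22.88
position: [0.5111, 0.06, 0.0731]
tcp_rot: [0.707, 0.707, -0.002, 0.002]
contact_force: [0.8, -4.7, 3.5]
finger_gap: 0.0167
grip_force: 50.1
```

```bash
python3 g.py
```

```text
23.025 [0.5111 0.06   0.0731] F [ 0.1846 -4.6243  4.3442 -0.604 ] arm -0.07812443417967412 edge/plat/tip arms 0.055978213277084035 0.08897821327708402 0.137 d 0.04802178672291599
```

Call:
drive_tool(steps=[[[-0.1,0,0],[0,0,0],1],[[-0.1,0,-0.03],[0,-0.3,0],1],[[-0.1,0,-0.03],[0,-0.3,0],1],[[0,0,-0.03],[0,-0.3,0],1],[[0,0,-0.03],[0,-0.3,0],1]])

```text
time_s: 23.7
position: [0.511, 0.0601, 0.0733]
tcp_rot: [0.707, 0.707, -0.004, 0.004]
contact_force: [1.1, -0.5, 4.8]
finger_gap: 0.0168
grip_force: 50.1
```

```bash
python3 g.py
```

```text
23.85 [0.511  0.0601 0.0733] F [ 1.1725 -1.1663  4.1664  0.0889] arm 0.031014687825385037 edge/plat/tip arms 0.05593449718750158 0.08893449718750157 0.137 d 0.04806550281249844
```

It was indeed nose-up. I'll level a little more and advance.

Call:
drive_tool(steps=[[[0,0,-0.03],[0,-0.2,0],1],[[0,0,-0.04],[0,-0.2,0],1],[[0.05,0,-0.04],[0,-0.2,0],1],[[0.1,0,-0.04],[0,-0.2,0],1],[[0.1,0,-0.04],[0,-0.2,0],1]])

```text
time_s: 24.52
position: [0.5106, 0.0609, 0.0734]
tcp_rot: [0.707, 0.707, -0.006, 0.005]
contact_force: [-0.8, -4.4, 1.1]
finger_gap: 0.0165
grip_force: 49.7
```

```bash
python3 g.py
```

```text
24.675 [0.5107 0.061  0.0734] F [-0.0565 -4.3807  1.218  -0.3005] arm -0.05631666043767488 edge/plat/tip arms 0.05503963222743406 0.08803963222743405 0.137 d 0.04896036777256596
```

Call:
drive_tool(steps=[[[0.05,0,0],[0,0,0],1],[[0.1,0,0],[0,0,0],1],[[0.1,0,0],[0,0,0],1]])

```text
time_s: 25.1
position: [0.5107, 0.0618, 0.0734]
tcp_rot: [0.707, 0.707, -0.006, 0.005]
contact_force: [-0.0, -6.0, -0.4]
finger_gap: 0.0171
grip_force: 49.6
```

```bash
python3 g.py
```

```text
25.25 [0.5107 0.0618 0.0734] F [ 0.22   -5.7539 -0.0292 -0.5011] arm -0.25603613326275154 edge/plat/tip arms 0.0541630807877872 0.08716308078778719 0.137 d 0.04983691921221281
```

Call:
drive_tool(steps=[[[-0.1,0,0],[0,0,0],1],[[-0.1,0,-0.01],[0,-0.3,0],1],[[-0.1,0,-0.01],[0,-0.3,0],1],[[0,0,-0.01],[0,-0.3,0],1],[[0,0,-0.01],[0,-0.3,0],1]])

```text
time_s: 25.92
position: [0.5107, 0.0619, 0.0735]
tcp_rot: [0.707, 0.707, -0.007, 0.007]
contact_force: [0.3, -2.9, -0.9]
finger_gap: 0.017
grip_force: 49.4
```

```bash
python3 g.py
```

```text
26.075 [0.5108 0.0619 0.0735] F [-0.5073 -3.8004 -0.9957 -0.1788] arm -0.14790028752235182 edge/plat/tip arms 0.0541246142473003 0.08712461424730028 0.137 d 0.04987538575269973
```

The gauge is flat: the bed reaction lies right under the platen edge, drag is about 4 N, and vertical load is near zero. One last picture before handing in.

```bash
python3 - <<'E'
from h import *
w=grab_frame('wrist');s=grab_frame('scene')
a=cv2.resize(w[0:300,100:540],(440,300));b=cv2.resize(s[130:210,250:340],(360,320),interpolation=cv2.INTER_CUBIC)
o=np.zeros((320,800,3),np.uint8);o[:300,:440]=a;o[:,440:]=b;cv2.imwrite('pics/fin.png',o[:,:,::-1])
E
python3 g.py
```

```text
26.375 [0.5108 0.0619 0.0736] F [-0.563  -5.2291 -1.7227 -0.3888] arm 0.38571499590816827 edge/plat/tip arms 0.05409709523155962 0.08709709523155962 0.137 d 0.04990290476844039
```

View pics/fin.png

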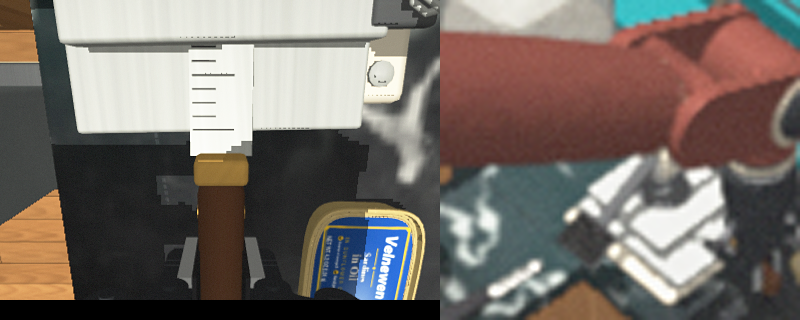

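The picture shows the blade straight in and central: blade centre at column 221, bed middle at 220. The lever is down. I'll make one last small levelling.

Call:
drive_tool(steps=[[[-0.05,0,0],[0,-0.1,0],1],[[-0.05,0,0.01],[0,-0.2,0],1],[[0,0,0.01],[0,-0.2,0],1],[[0,0,0.01],[0,-0.2,0],1],[[0,0,0.01],[0,-0.2,0],1],[[0,0,0.01],[0,-0.2,0],1]])

```text
time_s: 27.18
position: [0.5109, 0.062, 0.0737]
tcp_rot: [0.707, 0.707, -0.008, 0.008]
contact_force: [-1.0, -5.2, -0.4]
finger_gap: 0.0168
grip_force: 49.4
```

```bash
python3 g.py; python3 g.py
```

```text
27.325 [0.5108 0.062  0.0736] F [-1.4435 -5.1233 -0.8132 -0.246 ] arm -0.15951399978498823 edge/plat/tip arms 0.05404484085925903 0.08704484085925901 0.137 d 0.049955159140741
27.525 [0.5109 0.0619 0.0736] F [-1.3601 -5.0405 -0.891  -0.2639] arm -0.26461513980451695 edge/plat/tip arms 0.05406824066571536 0.08706824066571535 0.137 d 0.04993175933428465
```

```bash
python3 -c "
from station import robot
print(robot.job_done())"
```

```text
the job is handed in; nothing more can be done
None
```

The press is closed with its lever at the stop, and I handed in while still holding the gauge flat and central, about 50 mm in, with roughly 5 N of drag (gap about 8 mm by my estimate), at about 27.5 s.

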